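# Set the kitchen tap ready to fill the pot

### The job

Get the kitchen tap ready to fill the red pot with cold water: push the swivel spout round until its outlet is over the middle of the pot, and push the mixer lever sideways all the way to the cold (blue) stop. Only push: the lever must stay down so that no water runs, and the pot and the other things by the sink stay where they stand.

Things in the scene. Friction and masses are not known exactly. Their poses are not given: they have to be found in the camera images.
- tap: Bright single-lever kitchen mixer tap: its fixed upright column, 24 mm radius, behind the sink bowl. Origin: on the column's axis at worktop height (z = 0); z up, x points away from the sink, so -x points out over the bowl; y is to the left for someone at the sink looking along x. On its front and on the worktop before it are a red mark (hot, +y side) and a blue mark (cold, -y side).
- spout (a joint): Turn of the swivel spout about the tap's upright axis, rad, anticlockwise from above positive, -1.25 to 1.25; 0 = along the tap's -x, positive = towards its -y side. Stiff (0.5 N m) and stays where left. A round bar of 11 mm radius; its centre line rises straight from 94 mm above the worktop (20 mm from the axis) to 139 mm (190 mm from the axis), then bends down to the outlet beyond 214 mm.
- outlet (a point): Centre of the outlet face at the spout's end, 235 mm from the tap's axis and 100 mm above the worktop. The outlet nozzle has 13.5 mm radius and is 18 mm high.
- temperature (a joint): Sideways turn of the mixer lever on top of the tap about the same upright axis, rad, anticlockwise from above positive: 0 = along the tap's -x, +0.75 = cold stop (blue, tap's -y side), -0.75 = hot stop (red). It turns independently of the spout, with 0.3 N m of friction, and stays where it is left.
- flow (a joint): Tilt of the mixer lever, rad: 0 = fully down (water off, as at the start), 0.45 = lifted fully (water full on). 0.45 N m of friction; it stays where it is left.
- lever_tip (a point): End of the mixer lever, a flat bright bar 15 mm wide and 8 mm thick that rises outwards from the top of the tap: its centre is 158 mm above the worktop at 12 mm from the axis, 174 mm at 85 mm, and 181 mm at this point, 116 mm from the axis. The spout passes at least 35 mm below its outer half.
- pot: Red cooking pot, open at the top, 170 mm across, 120 mm high, with two black loop handles (212 mm over them) at its rim, loose, standing in the left or the right half of the sink bowl on the bowl's floor. Origin: centre of its underside; z up. Its centre lies 210 to 260 mm from the tap's axis.
- bowl: Blue ceramic bowl, 160 mm across, 75 mm high, loose, standing in the other half of the sink bowl. Origin: centre of its underside.
- mug: White mug, 80 mm across, 90 mm high, loose, on the worktop to the left of the tap (tap's +y). Origin: centre of its underside.
- tumbler: Green glass tumbler, 72 mm across, 100 mm high, loose, on the worktop to the right of the tap (tap's -y). Origin: centre of its underside.
- washing_up_liquid: Yellow bottle of washing-up liquid, 60 mm across, 190 mm high, loose, on the worktop beside the sink bowl's right edge (tap's -y). Origin: centre of its underside.
- sink_floor (a point): Centre of the steel sink bowl's floor, 150 mm below the worktop surface. The bowl's opening is level with the worktop and measures 357 mm along the tap's x and 532 mm along its y; its far wall is 59 mm before the tap's axis.
Not all that is in view belongs to the job. There is more than one size of the pot; the one meant has the size given above.

How it is judged:
At the end, for the whole second after the job is handed in: The spout's outlet is at rest within 40 mm (seen from above) of the pot's centre, the mixer lever is turned to within 0.09 rad (5 degrees) of the cold stop and is down (tilted up less than 0.08 rad), and the pot is within 20 mm of where it stood (horizontal distance between outlet and pot below 0.04 m and value of joint temperature above 0.66 rad and value of joint flow below 0.08 rad and velocity of joint spout between -0.05 and 0.05 rad/s and distance of pot from where it was at the start of the episode below 0.02 m); the robot touches nothing.
It fails at once if the mixer lever is lifted, so that water runs (tilted up more than 0.10 rad) (value of joint flow above 0.1 rad).
It fails at once if the pot is lifted or pushed about (moved more than 20 mm) (distance of pot from where it was at the start of the episode above 0.02 m).
It fails at once if the blue bowl is moved more than 20 mm (distance of bowl from where it was at the start of the episode above 0.02 m).
It fails at once if the mug, the tumbler or the bottle is moved more than 20 mm or tipped (distance of any of mug, tumbler, washing_up_liquid from where it was at the start of the episode above 0.02 m or angle between any of mug, tumbler, washing_up_liquid's own z axis and vertical above 0.3 rad).
It also fails if it takes over 58 s, if anything falls off the work surface, if the arm or the gripper's body presses on something with over 40 N, if the wrist force passes 120 N, or if a joint passes its speed limit or range.

### The arm

A 6-joint arm with a two-finger parallel gripper is mounted at the origin on the work surface. World frame = base frame: x ahead of the robot, y to its left, z up, the work surface at z = 0. Lengths are in m, angles in rad, forces in N, time in s.
With the tool pointing down it reaches from about 0.35 to 0.775 m from the base axis. Payload 7.3 kg.
Tool frame: the origin (TCP) lies midway between the tips of the shut fingers; the grasp point (between the pads) lies 19 mm behind it (robot.grip_depth is the z of the grasp point in the tool frame, in m); z points along the fingers, y is the line along which they close (so a half turn about z gives the same grasp; the last joint's range is limited). The gripper opens to 92 mm and grips with 3 to 60 N. Pads are 19 mm wide; open, the fingers measure 130 mm over their backs; the gripper's body (75 mm by 190 mm) begins 47 mm behind the grasp point.
Start: joints at [1.172, 0.342, 1.524, -0, 1.275, -0.146], TCP at [0.131, 0.508, 0.187] pointing down, gripper open.
Joint ranges: [-2.53, 2.53], [-0.77, 2.02], [0.04, 2.7], [-1, 4.14], [0.28, 2.66], [-3.11, 3.11]. Speed limits (rad/s): [2.57, 2.57, 3.14, 3.14, 3.14, 3.14].

### API

Orientations are given as [roll, pitch, yaw] about the fixed x, y, z axes, in that order (R = Rz(yaw) Ry(pitch) Rx(roll)).
In Python, from cell import robot, viewer gives the robot as it stands.
- The arm moves only by the tool step_arm, never from a script. Its argument "increments" is a list of rows, each an object with "delta_pos": the shift along the tool's x, y, z in cm, a list of three; "dr": the turn, a rotation vector about the tool's x, y, z in degrees, a list of three; "fingers": the closure, from -1 (fully open) to 1 (shut), so that 0 is half open. In form: [{"delta_pos": [tx, ty, tz], "dr": [wx, wy, wz], "fingers": fingers}, ...]. A call has exactly 5 rows; each row is the pose to reach, as a shift and turn from the pose commanded when the call began, along the tool's axes at that moment; what a row does not reach only later rows make up. A row lasts 1/8 s, in which the tool goes at most 62.5 mm and 10.7 degrees, less where a joint would pass 70% of its speed; a pose out of reach is approached as far as the arm can. A call with a gripper value outside its range is refused whole. The fingers move at their own pace and stop on an object; "newtons" is the grip in N (left out, the last holds). Time passes only in rows, so rows that repeat a pose let the fingers close, or fill a call up. It gives the time, the measured TCP pose, the force, the opening and the grip force at its end, in the units of the state.
- robot.observe(): the state, without advancing time (a new reading comes with each control period).
- viewer.read_camera(name): name is "scene" or "top" or "wrist"; returns the picture (384x512x3 uint8, red, green, blue); there is no depth.
- viewer.camera_params(name): a dict with "K" (3x3 intrinsics, pixels), "T" (4x4, takes a point from camera to world coordinates). Camera axes: x right, y down, z forward; pixel columns grow to the right and rows downward; lengths in m; the calibration is good to about 2 mm. The wrist camera is an equidistant fisheye: a pixel r from the principal point sees the ray r / f radians off the axis. A picture is of the moment at which its call begins: read the wrist's pose just before it. camera_params takes no time and is no camera call; for the wrist camera it gives the pose at the moment of the call.
- robot.hand_in(): hands the job in; it is judged then, once.
The state is a dict: "time": time; "qpos": joint angles; "qvel": joint speeds; "joint_efforts": joint torques, N m; "tool_pos": TCP position; "tool_rot": TCP orientation; "contact_force": force on the tool from outside, world axes, zero at the start; "torque": the same for the moment, N m; "opening": finger opening in m; "grip_force": force on a finger pad.
Only numpy, scipy, OpenCV 4.12 (cv2) and the standard library are available. Lean on these libraries where they do the work, as an engineer would, in place of code of your own. Each camera call takes 0.05 s, during which the arm holds its last target. There are 200 camera calls.

## Working session

There is one attempt and no reset: what is moved stays moved. The work goes in short steps, Python scripts to look and compute and a tool call to move; the robot and the scene stay as the last step left them, time stands still between calls to the robot, and variables do not carry over. Pictures are saved under pics/ and viewed, at most 10 in all, crops included, and the job is handed in when it is done.

Besides the shell and the picture viewer there is one more tool, called as a command line: name --argument value ..., lists and objects as JSON in quotes. step_arm: Moves the arm, as the interface text tells. Its arguments: {"type":"object","properties":{"increments":{"type":"array"},"newtons":{"type":"number"}},"required":["increments"]}

```bash
mkdir -p pics; python3 - <<'E'
from cell import robot, viewer
import cv2,numpy as np
np.set_printoptions(precision=4,suppress=True)
for n in ("scene","top"):
    cv2.imwrite(f"pics/{n}0.png",cv2.resize(viewer.read_camera(n)[:,:,::-1],(800,600),interpolation=cv2.INTER_CUBIC))
    p=viewer.camera_params(n);print(n,p["K"],p["T"])
print(robot.observe())
E
```

```text
scene [[423.7609   0.     252.6752]
 [  0.     423.7609 195.8792]
 [  0.       0.       1.    ]] [[ 0.5617  0.7059 -0.4315  1.1136]
 [ 0.8273 -0.4761  0.2981 -0.3325]
 [ 0.005  -0.5244 -0.8514  1.0794]
 [ 0.      0.      0.      1.    ]]
top [[471.6182   0.     255.2187]
 [  0.     471.6182 190.1429]
 [  0.       0.       1.    ]] [[-0.0102 -0.9911  0.1324  0.4289]
 [-0.9999  0.0106  0.0028  0.0162]
 [-0.0041 -0.1324 -0.9912  1.3667]
 [ 0.      0.      0.      1.    ]]
{'time': 0.1, 'qpos': array([ 1.172 ,  0.3427,  1.5249,  0.    ,  1.2754, -0.146 ]), 'qvel': array([ 0.    , -0.0029, -0.0023,  0.0007, -0.0017, -0.0014]), 'joint_efforts': array([  0.001 , -43.2005, -24.4694,   0.0718,   0.0526,  -0.0001]), 'tool_pos': array([0.1311, 0.5079, 0.1867]), 'tool_rot': array([-3.1402, -0.0002,  2.8888]), 'contact_force': array([0.4449, 0.0509, 0.5754]), 'torque': array([-0.0537, -0.027 ,  0.0756]), 'grip_force': 0.0, 'opening': 0.09186614237272266}
```

View pics/scene0.png

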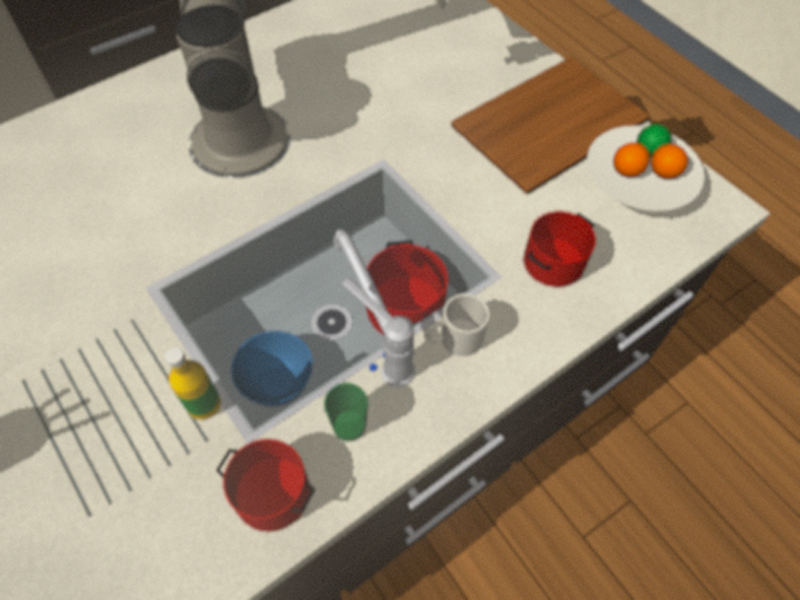

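View pics/top0.png

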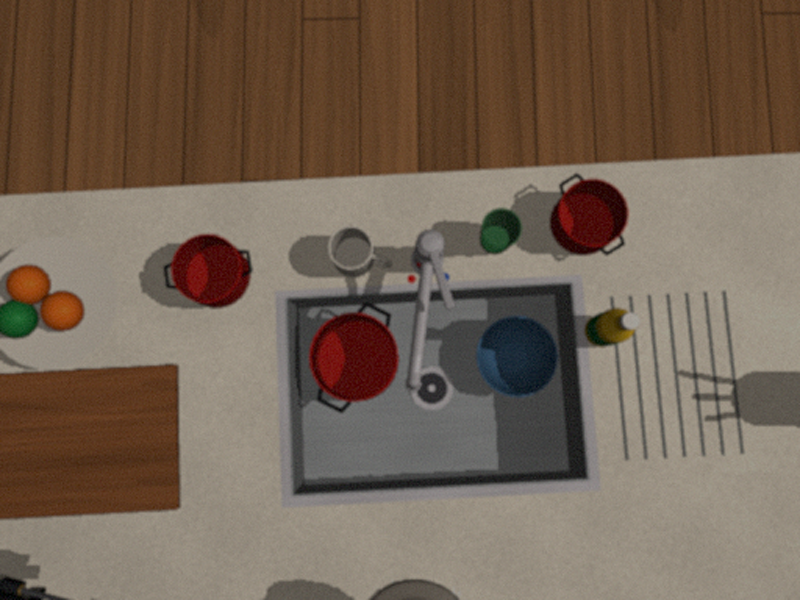

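The candidate red pots in the top view are (355,357) in the sink, (210,270) and (590,216) on the worktop. The one meant stands in the sink bowl, in its left half (+y), and looks the largest. I'll confirm that in an enlarged crop with measurements.

```bash
cat > h.py <<'E'
import numpy as np,cv2
from cell import robot,viewer
np.set_printoptions(precision=4,suppress=True)
def ray(n,uv):
    p=viewer.camera_params(n);d=np.linalg.solve(p["K"],[uv[0],uv[1],1.]);return p["T"][:3,3],p["T"][:3,:3]@d
def atz(n,uv,z):
    o,d=ray(n,uv);return o+d*(z-o[2])/d[2]
def tri(a,b):
    (o1,d1),(o2,d2)=ray("top",a),ray("scene",b)
    s=np.linalg.lstsq(np.c_[d1,-d2],o2-o1,rcond=None)[0];P,Q=o1+s[0]*d1,o2+s[1]*d2
    return (P+Q)/2,np.linalg.norm(P-Q)
def px(n,X):
    p=viewer.camera_params(n);c=p["T"][:3,:3].T@(np.array(X)-p["T"][:3,3]);c=p["K"]@c;return c[:2]/c[2]
E
python3 - <<'E'
import cv2
a=cv2.imread("pics/top0.png");b=cv2.imread("pics/scene0.png")
cv2.imwrite("pics/top_c.png",cv2.resize(a[210:420,290:570],(800,600),interpolation=cv2.INTER_CUBIC))
cv2.imwrite("pics/scene_c.png",cv2.resize(b[210:405,230:490],(800,600),interpolation=cv2.INTER_CUBIC))
E
```

```text
(no output)
```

View pics/top_c.png

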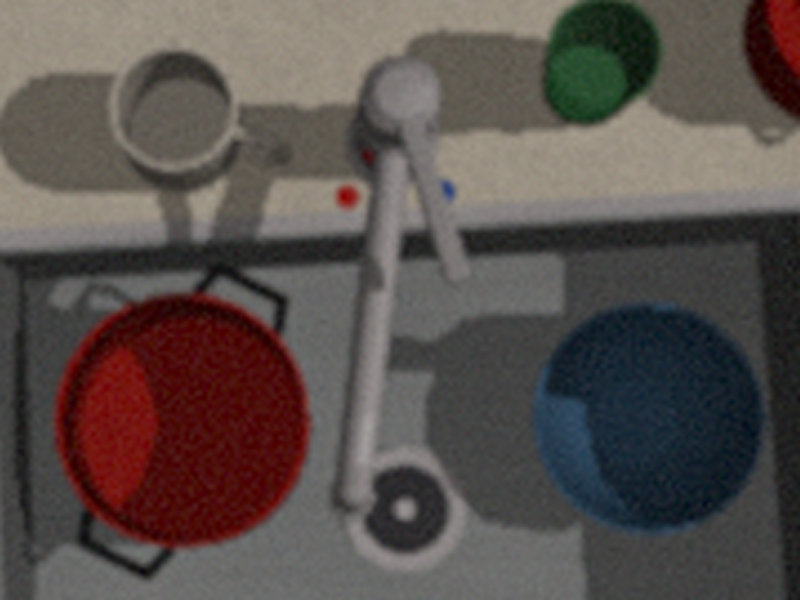

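View pics/scene_c.png

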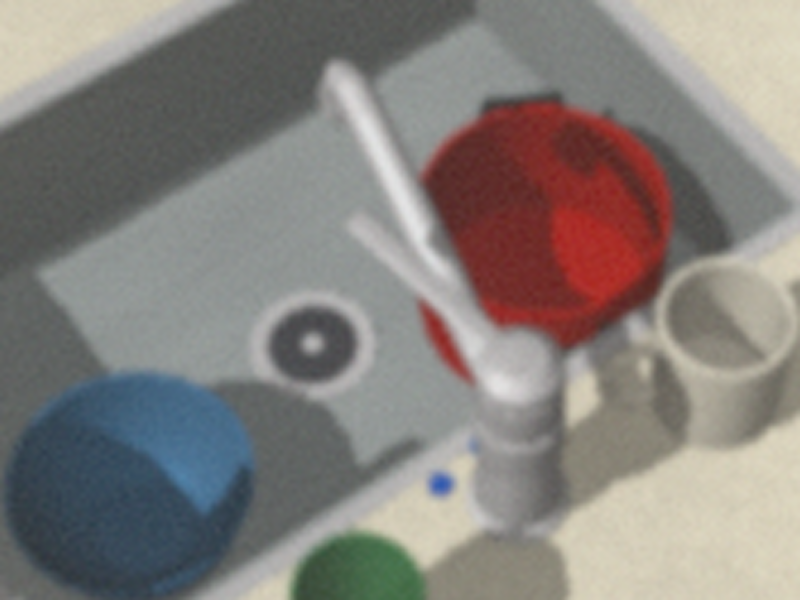

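```bash
python3 - <<'E'
from h import *
T=lambda u,v:(np.array([290+.35*u,210+.35*v])*.64)
S=lambda u,v:(np.array([230+.325*u,210+.325*v])*.64)
print("tip",tri(T(458,272),S(357,222)))
print("cap",tri(T(402,88),S(520,350)))
print("elbow",tri(T(352,495),S(338,80)))
pt=tri(T(183,420),S(546,218));print("pot",pt)
c=atz("top",T(183,420),-.03);print("pot z-.03",c,"diam",np.linalg.norm(atz("top",T(55,420),-.03)-atz("top",T(312,420),-.03)))
print("scene pot z-.03",atz("scene",S(546,218),-.03))
r,b=atz("top",T(348,197),0),atz("top",T(447,190),0);print("marks",r,b)
print("drain",atz("top",T(405,508),-.15))
print("bowl",atz("top",T(650,417),-.075),"mug",atz("top",T(175,110),.09),"tumb",atz("top",T(604,62),.1))
G=lambda u,v:np.array([u,v])*.64
print("rim corners",[atz("top",G(*q),0)[:2] for q in ((279,292),(580,277),(597,488),(285,504))])
print("bottle",atz("top",G(630,320),.19))
for q in ((172,248,270),(552,627,216)): print("other diam",np.linalg.norm(atz("top",G(q[0],q[2]),.1)-atz("top",G(q[1],q[2]),.1)))
E
```

```text
tip (array([ 0.5746, -0.061 ,  0.1812]), np.float64(0.006375843454151494))
cap (array([ 0.6834, -0.0311,  0.1726]), np.float64(0.00697880268806183))
elbow (array([ 0.4504, -0.0003,  0.1262]), np.float64(0.006116984685105273))
pot (array([ 0.5056,  0.1116, -0.0452]), np.float64(0.0110439071980968))
pot z-.03 [ 0.502   0.1058 -0.03  ] diam 0.17024162158846476
scene pot z-.03 [ 0.5162  0.1105 -0.03  ]
marks [ 0.6456 -0.0048  0.    ] [ 0.6495 -0.0699  0.    ]
drain [ 0.4439 -0.0451 -0.15  ]
bowl [ 0.5031 -0.2103 -0.075 ] mug [0.6868 0.1027 0.09  ] tumb [ 0.7119 -0.1615  0.1   ]
rim corners [array([0.6235, 0.2443]), array([ 0.6459, -0.3204]), array([ 0.2597, -0.3346]), array([0.237 , 0.2291])]
bottle [ 0.5451 -0.3506  0.19  ]
other diam 0.13273790248068246
other diam 0.13171837712229012
```

Positions check out: pot diameter is 0.170 m (the others about 0.132), and the pot is 0.229 m from the tap axis. The axis is at about (0.685,-0.032), the spout at about -0.17 rad (target about -0.69) and the lever at about 0.22. I'll push the lever first, with the fingers shut, approaching high from its +y side.

step_arm --increments '[{"delta_pos": [-5.2,-3.5,-2],"dr": [0,0,-3],"fingers": 1},{"delta_pos": [-10.4,-7,-5],"dr": [0,0,-6],"fingers": 1},{"delta_pos": [-15.6,-10.5,-5],"dr": [0,0,-9],"fingers": 1},{"delta_pos": [-20.8,-14,-5],"dr": [0,0,-12],"fingers": 1},{"delta_pos": [-26.2,-17.4,-5],"dr": [0,0,-14.5],"fingers": 1}]' --newtons 20

```text
time: 0.72
tool_pos: [0.3348, 0.2808, 0.2373]
tool_rot: [3.141, 0.0, -3.139]
contact_force: [1.2, 1.4, -0.7]
opening: 0.0468
grip_force: 0.0
```

step_arm --increments '[{"delta_pos": [-4,-4.5,0],"dr": [0,0,0],"fingers": 1},{"delta_pos": [-8,-9,0],"dr": [0,0,0],"fingers": 1},{"delta_pos": [-12,-13.5,0],"dr": [0,0,0],"fingers": 1},{"delta_pos": [-16,-18,0],"dr": [0,0,0],"fingers": 1},{"delta_pos": [-20,-22.5,0],"dr": [0,0,0],"fingers": 1}]'

```text
time: 1.35
tool_pos: [0.5348, 0.0558, 0.237]
tool_rot: [3.141, -0.001, 3.142]
contact_force: [1.8, 1.2, 0.3]
opening: 0.0008
grip_force: 0.0
```

step_arm --increments '[{"delta_pos": [-2.2,-2.2,0],"dr": [0,0,0],"fingers": 1},{"delta_pos": [-4.5,-4.4,0],"dr": [0,0,0],"fingers": 1},{"delta_pos": [-4.5,-4.4,2],"dr": [0,0,0],"fingers": 1},{"delta_pos": [-4.5,-4.4,4],"dr": [0,0,0],"fingers": 1},{"delta_pos": [-4.5,-4.4,4],"dr": [0,0,0],"fingers": 1}]'

```text
time: 1.98
tool_pos: [0.5778, 0.0135, 0.1954]
tool_rot: [3.141, -0.004, -3.141]
contact_force: [-0.0, -0.0, 0.2]
opening: 0.0005
grip_force: 0.0
```

```bash
python3 - <<'E'
from h import *
for n in("scene","top"): 
    g=viewer.read_camera(n)[:,:,::-1]
    cv2.imwrite(f"pics/{n}1.png",g)
a,b=cv2.imread("pics/top1.png")[115:290,170:370],cv2.imread("pics/scene1.png")[100:275,150:350]
cv2.imwrite("pics/pair1.png",np.hstack([cv2.resize(i,(400,350),interpolation=cv2.INTER_CUBIC) for i in(a,b)]))
o=robot.observe();print(o["time"],o["tool_pos"],o["tool_rot"],o["contact_force"],o["opening"])
E
```

```text
2.075 [0.5791 0.0136 0.1977] [ 3.1415  0.0001 -3.1412] [-0.2332 -0.9802  0.0616] 0.00042131995465726505
```

View pics/pair1.png

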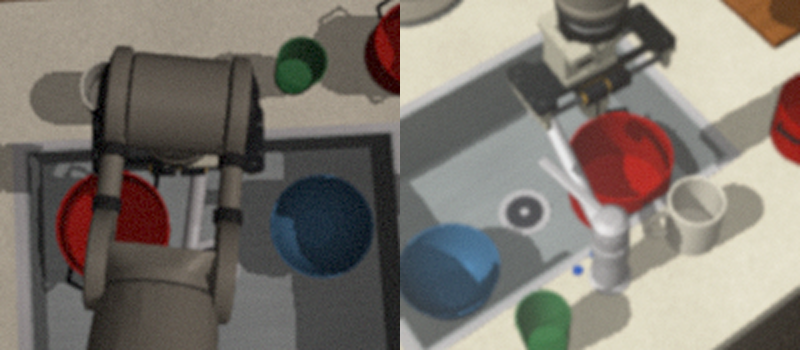

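The left half (top view) shows the arm over the sink. In the right half the shut fingers at (595,105) are above and on the +y side of the lever, whose tip is at (545,162). I'll go down beside the lever and push towards -y.

step_arm --increments '[{"delta_pos": [-0.7,0,2],"dr": [0,0,0],"fingers": 1},{"delta_pos": [-0.7,0,3.6],"dr": [0,0,0],"fingers": 1},{"delta_pos": [-0.7,-1,3.6],"dr": [0,0,0],"fingers": 1},{"delta_pos": [-0.7,-2,3.6],"dr": [0,0,0],"fingers": 1},{"delta_pos": [-0.7,-3,3.6],"dr": [0,0,0],"fingers": 1}]'

```text
time: 2.7
tool_pos: [0.5863, -0.0176, 0.1622]
tool_rot: [-3.141, 0.002, 3.141]
contact_force: [-0.6, -0.1, 0.1]
opening: 0.0003
grip_force: 0.0
```

step_arm --increments '[{"delta_pos": [0,-0.6,0],"dr": [0,0,0],"fingers": 1},{"delta_pos": [0,-1.2,0],"dr": [0,0,0],"fingers": 1},{"delta_pos": [0,-1.8,0],"dr": [0,0,0],"fingers": 1},{"delta_pos": [-0.1,-2.4,0],"dr": [0,0,0],"fingers": 1},{"delta_pos": [-0.2,-3,0],"dr": [0,0,0],"fingers": 1}]'

```text
time: 3.32
tool_pos: [0.5881, -0.0468, 0.1613]
tool_rot: [3.141, 0.0, -3.141]
contact_force: [0.1, 0.8, 1.0]
opening: 0.0004
grip_force: 0.0
```

step_arm --increments '[{"delta_pos": [-0.1,-0.5,0],"dr": [0,0,0],"fingers": 1},{"delta_pos": [-0.3,-1,0],"dr": [0,0,0],"fingers": 1},{"delta_pos": [-0.5,-1.5,0],"dr": [0,0,0],"fingers": 1},{"delta_pos": [-0.7,-2,0],"dr": [0,0,0],"fingers": 1},{"delta_pos": [-0.8,-2.4,0],"dr": [0,0,0],"fingers": 1}]'

```text
time: 3.95
tool_pos: [0.5961, -0.0708, 0.1612]
tool_rot: [3.141, -0.0, -3.141]
contact_force: [-0.5, -0.0, -0.1]
opening: 0.0005
grip_force: 0.0
```

```bash
python3 - <<'E'
from h import *
g=viewer.read_camera("scene")[:,:,::-1]
cv2.imwrite("pics/scene2.png",cv2.resize(g[100:275,150:350],(800,700))[:600])
o=robot.observe();print(o["time"],o["tool_pos"],o["contact_force"],o["torque"])
E
```

```text
4.0 [ 0.5962 -0.0713  0.1612] [-0.9481 -0.0357  0.0138] [-0.0055  0.0225  0.0033]
```

View pics/scene2.png

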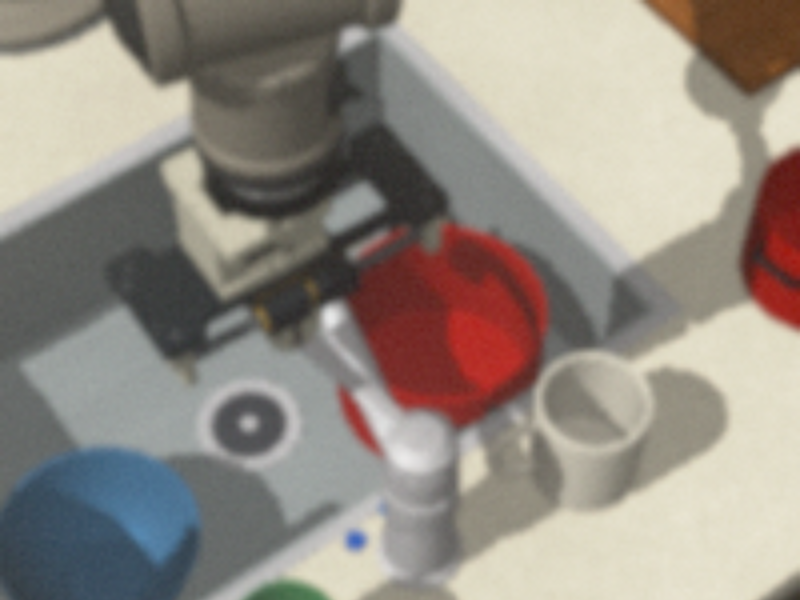

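```bash
python3 - <<'E'
from h import *
f=lambda X:((px("scene",X)-[150,100])*4).round()
t=robot.observe()["tool_pos"];A=np.array([.685,-.032])
print("tcp",f(t),"pad+40",f(t+[0,0,.04]))
for j in (.22,.5,.75): print("lever",j,[f([*(A+r*np.array([-np.cos(j+.04),-np.sin(j+.04)])),z]) for r,z in((.012,.158),(.085,.174),(.116,.181))])
for j in (-.17,): print("spout",[f([*(A+r*np.array([-np.cos(j+.04),-np.sin(j+.04)])),z]) for r,z in((.05,.102),(.1,.115),(.19,.139),(.235,.12))])
E
python3 - <<'E'
import cv2
g=cv2.imread("pics/scene2.png");cv2.imwrite("pics/scene2c.png",cv2.resize(g[230:480,180:480],(780,600),interpolation=cv2.INTER_CUBIC))
E
```

```text
tcp [287. 371.] pad+40 [283. 337.]
lever 0.22 [array([402., 433.]), array([315., 355.]), array([278., 322.])]
lever 0.5 [array([399., 437.]), array([293., 381.]), array([249., 358.])]
lever 0.75 [array([397., 441.]), array([282., 409.]), array([232., 395.])]
spout [array([382., 427.]), array([349., 360.]), array([291., 242.]), array([266., 212.])]
```

View pics/scene2c.png

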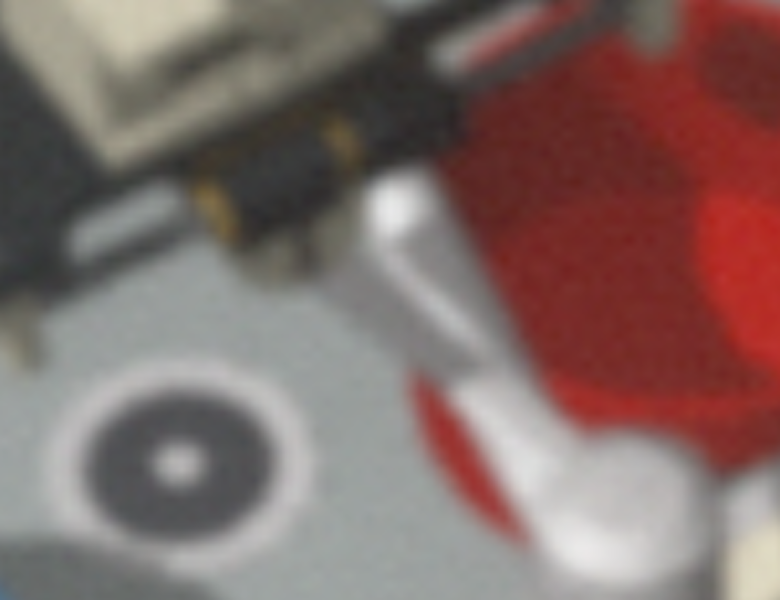

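```bash
python3 - <<'E'
from h import *
X=np.array([.5791,.0136,.1977])
for d in (0,.04,.066): print(d,(px("scene",X+[0,0,d])-[150,100])*2+[400,0])
s,w=viewer.read_camera("scene")[:,:,::-1],viewer.read_camera("wrist")[:,:,::-1]
a=cv2.resize(s[165:225,190:270],(800,600),interpolation=cv2.INTER_CUBIC)
cv2.imwrite("pics/m3.png",np.hstack([cv2.resize(a,(400,300),interpolation=cv2.INTER_AREA),cv2.resize(w,(400,300),interpolation=cv2.INTER_AREA)]))
p=viewer.camera_params("wrist");print(p)
E
```

```text
0 [591.0853 129.5008]
0.04 [590.7841 110.5583]
0.066 [590.5777  97.5729]
{'K': array([[297.3186,   0.    , 256.1439],
       [  0.    , 297.3186, 189.7662],
       [  0.    ,   0.    ,   1.    ]]), 'T': array([[-0.0006,  0.962 ,  0.2729,  0.522 ],
       [ 1.    ,  0.0005,  0.0003, -0.0702],
       [ 0.0002,  0.2729, -0.962 ,  0.3595],
       [ 0.    ,  0.    ,  0.    ,  1.    ]])}
```

View pics/m3.png

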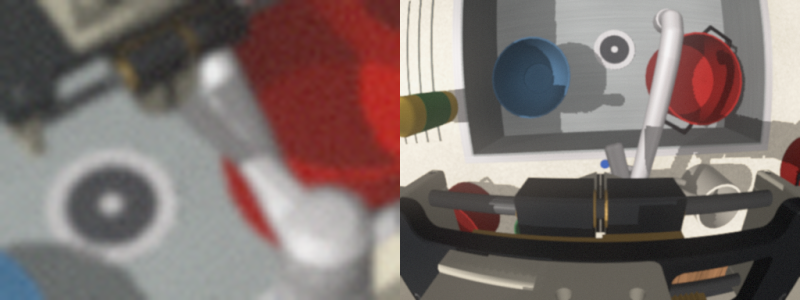

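```bash
python3 - <<'E'
from h import *
def pw(X):
    p=viewer.camera_params("wrist");c=p["T"][:3,:3].T@(np.array(X)-p["T"][:3,3]);th=np.arctan2(np.hypot(*c[:2]),c[2]);d=c[:2]/np.hypot(*c[:2])
    uv=p["K"][0,0]*th*d+p["K"][:2,2];return (uv*.78125+[400,0]).round()
t=robot.observe()["tool_pos"];A=np.array([.685,-.032])
print(t);print("tcp..",[pw(t+[0,0,d]) for d in(0,.02,.045,.066)])
for j in (.22,.5,.75): print("lever",j,[pw([*(A+r*np.array([-np.cos(j+.04),-np.sin(j+.04)])),z]) for r,z in((.012,.158),(.085,.174),(.116,.181))])
print("spout",[pw([*(A+r*np.array([-np.cos(-.13),-np.sin(-.13)])),z]) for r,z in((.1,.115),(.19,.139),(.235,.12))])
E
```

```text
[ 0.596  -0.0707  0.1612]
tcp.. [array([600., 167.]), array([599., 175.]), array([599., 188.]), array([599., 202.])]
lever 0.22 [array([633., 233.]), array([619., 179.]), array([611., 149.])]
lever 0.5 [array([630., 234.]), array([594., 189.]), array([574., 163.])]
lever 0.75 [array([628., 236.]), array([576., 202.]), array([548., 183.])]
spout [array([646., 143.]), array([666.,  60.]), array([666.,  21.])]
```

The pictures tell against my assumption. In the left half the shut fingers' visible end is about 27 mm above the computed TCP, at (165,112). In the wrist view the lever tip is still at (612,150), exactly as predicted for 0.22 rad. So the fingers passed just over the lever with no force. I'll go back and work about 24 mm lower.

step_arm --increments '[{"delta_pos": [0.3,2.5,0],"dr": [0,0,0],"fingers": 1},{"delta_pos": [0.6,5,0],"dr": [0,0,0],"fingers": 1},{"delta_pos": [1,8.1,0],"dr": [0,0,0],"fingers": 1},{"delta_pos": [1,8.1,1.2],"dr": [0,0,0],"fingers": 1},{"delta_pos": [1,8.1,2.4],"dr": [0,0,0],"fingers": 1}]'

```text
time: 4.72
tool_pos: [0.5859, 0.0102, 0.1365]
tool_rot: [-3.141, -0.0, -3.141]
contact_force: [0.0, -0.8, 0.3]
opening: 0.0001
grip_force: 0.0
```

step_arm --increments '[{"delta_pos": [0,-0.8,0],"dr": [0,0,0],"fingers": 1},{"delta_pos": [0,-1.6,0],"dr": [0,0,0],"fingers": 1},{"delta_pos": [0,-2.4,0],"dr": [0,0,0],"fingers": 1},{"delta_pos": [0,-3.2,0],"dr": [0,0,0],"fingers": 1},{"delta_pos": [0,-4,0],"dr": [0,0,0],"fingers": 1}]'

```text
time: 5.35
tool_pos: [0.586, -0.0303, 0.1375]
tool_rot: [3.142, 0.0, 3.142]
contact_force: [-0.3, 0.3, -0.1]
opening: 0.0002
grip_force: 0.0
```

step_arm --increments '[{"delta_pos": [0,-0.4,0],"dr": [0,0,0],"fingers": 1},{"delta_pos": [0,-0.8,0],"dr": [0,0,0],"fingers": 1},{"delta_pos": [0,-1.2,0],"dr": [0,0,0],"fingers": 1},{"delta_pos": [0,-1.6,0],"dr": [0,0,0],"fingers": 1},{"delta_pos": [0,-2,0],"dr": [0,0,0],"fingers": 1}]'

```text
time: 5.98
tool_pos: [0.5866, -0.049, 0.1377]
tool_rot: [3.141, 0.002, -3.141]
contact_force: [1.8, 4.5, 3.2]
opening: 0.0007
grip_force: 2.2
```

Contact at about 4.5 N in y. I'll keep pushing along the arc.

step_arm --increments '[{"delta_pos": [-0.2,-0.5,0],"dr": [0,0,0],"fingers": 1},{"delta_pos": [-0.4,-1,0],"dr": [0,0,0],"fingers": 1},{"delta_pos": [-0.6,-1.5,0],"dr": [0,0,0],"fingers": 1},{"delta_pos": [-0.9,-2,0],"dr": [0,0,0],"fingers": 1},{"delta_pos": [-1.2,-2.5,0],"dr": [0,0,0],"fingers": 1}]'

```text
time: 6.6
tool_pos: [0.5981, -0.0748, 0.1374]
tool_rot: [3.141, -0.0, -3.141]
contact_force: [1.1, 4.7, 3.7]
opening: 0.0008
grip_force: 3.0
```

step_arm --increments '[{"delta_pos": [-0.2,-0.3,0],"dr": [0,0,0],"fingers": 1},{"delta_pos": [-0.4,-0.6,0],"dr": [0,0,0],"fingers": 1},{"delta_pos": [-0.6,-0.9,0],"dr": [0,0,0],"fingers": 1},{"delta_pos": [-0.8,-1.2,0],"dr": [0,0,0],"fingers": 1},{"delta_pos": [-0.9,-1.4,0],"dr": [0,0,0],"fingers": 1}]'

```text
time: 7.22
tool_pos: [0.6054, -0.0852, 0.1371]
tool_rot: [3.136, -0.004, -3.141]
contact_force: [-6.0, 18.3, 9.1]
opening: 0.0002
grip_force: 10.0
```

18 N means the lever is at the cold stop. I'll back off it, move out along the spout on its -y side, and lower.

step_arm --increments '[{"delta_pos": [1,1.5,0],"dr": [0,0,0],"fingers": 1},{"delta_pos": [4,3,0],"dr": [0,0,0],"fingers": 1},{"delta_pos": [7.5,3,0],"dr": [0,0,0],"fingers": 1},{"delta_pos": [11,3,0],"dr": [0,0,0],"fingers": 1},{"delta_pos": [11,3,0],"dr": [0,0,0],"fingers": 1}]'

```text
time: 7.85
tool_pos: [0.4947, -0.0593, 0.137]
tool_rot: [-3.141, -0.002, 3.141]
contact_force: [0.3, -0.3, -0.2]
opening: 0.0006
grip_force: 0.0
```

```bash
python3 - <<'E'
from h import *
o=robot.observe();print(o["time"],o["tool_pos"],o["contact_force"])
w,s=viewer.read_camera("wrist")[:,:,::-1],viewer.read_camera("scene")[:,:,::-1]
cv2.imwrite("pics/m4.png",np.hstack([cv2.resize(w[0:288],(450,253),interpolation=cv2.INTER_AREA),cv2.resize(s[130:262,170:353],(350,253),interpolation=cv2.INTER_CUBIC)]))
p=viewer.camera_params("wrist")
def pw(X):
    c=p["T"][:3,:3].T@(np.array(X)-p["T"][:3,3]);h=np.hypot(*c[:2]);uv=p["K"][0,0]*np.arctan2(h,c[2])*c[:2]/h+p["K"][:2,2];return (uv*450/512).round()
A=np.array([.685,-.032])
for j in(.5,.66,.75):print(j,[pw([*(A-r*np.array([np.cos(j+.04),np.sin(j+.04)])),z]) for r,z in((.012,.158),(.085,.174),(.116,.181))])
print([pw([*(A-r*np.array([np.cos(-.13),np.sin(-.13)])),z]) for r,z in((.1,.115),(.19,.139),(.235,.12))])
E
```

```text
7.85 [ 0.4947 -0.0593  0.137 ] [ 0.3401 -0.2725 -0.2179]
0.5 [array([244., 344.]), array([206., 320.]), array([185., 305.])]
0.66 [array([243., 344.]), array([195., 324.]), array([169., 312.])]
0.75 [array([242., 345.]), array([189., 327.]), array([162., 317.])]
[array([264., 260.]), array([288., 187.]), array([293., 130.])]
```

View pics/m4.png

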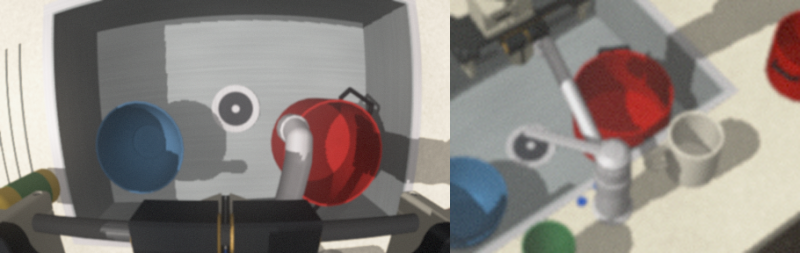

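The wrist half shows the spout nozzle at (293,130), still unmoved. In the scene half the lever tip at (530,132) matches 0.75 rad, the cold stop. Now lower and push the spout towards +y.

step_arm --increments '[{"delta_pos": [0,0,2],"dr": [0,0,0],"fingers": 1},{"delta_pos": [0,0,3.9],"dr": [0,0,0],"fingers": 1},{"delta_pos": [0,1,3.9],"dr": [0,0,0],"fingers": 1},{"delta_pos": [0,2,3.9],"dr": [0,0,0],"fingers": 1},{"delta_pos": [0,3,3.9],"dr": [0,0,0],"fingers": 1}]'

```text
time: 8.57
tool_pos: [0.4977, -0.0278, 0.099]
tool_rot: [-3.141, 0.001, -3.141]
contact_force: [0.3, -0.6, -0.2]
opening: 0.0004
grip_force: 0.0
```

step_arm --increments '[{"delta_pos": [0,0.6,0],"dr": [0,0,0],"fingers": 1},{"delta_pos": [0,1.2,0],"dr": [0,0,0],"fingers": 1},{"delta_pos": [0,1.8,0],"dr": [0,0,0],"fingers": 1},{"delta_pos": [0,2.4,0],"dr": [0,0,0],"fingers": 1},{"delta_pos": [0,3,0],"dr": [0,0,0],"fingers": 1}]'

```text
time: 9.2
tool_pos: [0.4986, 0.0012, 0.0992]
tool_rot: [-3.141, 0.004, 3.141]
contact_force: [3.9, -4.2, 4.4]
opening: 0.0007
grip_force: 2.7
```

step_arm --increments '[{"delta_pos": [-0.2,0.7,0],"dr": [0,0,0],"fingers": 1},{"delta_pos": [-0.4,1.4,0],"dr": [0,0,0],"fingers": 1},{"delta_pos": [-0.6,2.1,0],"dr": [0,0,0],"fingers": 1},{"delta_pos": [-0.8,2.8,0],"dr": [0,0,0],"fingers": 1},{"delta_pos": [-1,3.4,0],"dr": [0,0,0],"fingers": 1}]'

```text
time: 9.82
tool_pos: [0.5082, 0.0353, 0.099]
tool_rot: [-3.141, 0.003, -3.141]
contact_force: [3.2, -5.4, 5.3]
opening: 0.0004
grip_force: 3.2
```

step_arm --increments '[{"delta_pos": [-0.3,0.6,0],"dr": [0,0,0],"fingers": 1},{"delta_pos": [-0.6,1.2,0],"dr": [0,0,0],"fingers": 1},{"delta_pos": [-0.9,1.8,0],"dr": [0,0,0],"fingers": 1},{"delta_pos": [-1.2,2.4,0],"dr": [0,0,0],"fingers": 1},{"delta_pos": [-1.4,2.8,0],"dr": [0,0,0],"fingers": 1}]'

```text
time: 10.45
tool_pos: [0.5217, 0.0632, 0.0988]
tool_rot: [-3.141, 0.002, -3.141]
contact_force: [1.7, -5.3, 5.2]
opening: 0.0002
grip_force: 3.0
```

```bash
python3 - <<'E'
from h import *
o=robot.observe();print(o["time"],o["tool_pos"],o["contact_force"])
w,s=viewer.read_camera("wrist")[:,:,::-1],viewer.read_camera("scene")[:,:,::-1]
cv2.imwrite("pics/w5.png",w);cv2.imwrite("pics/s5.png",s)
cv2.imwrite("pics/m5.png",np.hstack([w[0:300,200:512],cv2.resize(s[130:254,170:370],(484,300),interpolation=cv2.INTER_CUBIC)]))
p=viewer.camera_params("wrist")
def pw(X):
    c=p["T"][:3,:3].T@(np.array(X)-p["T"][:3,3]);h=np.hypot(*c[:2]);uv=p["K"][0,0]*np.arctan2(h,c[2])*c[:2]/h+p["K"][:2,2];return (uv-[200,0]).round()
A=np.array([.685,-.032])
for f in(.45,.55,.646,.75):print(f,[(pw(X),((px("scene",X)-[170,130])*2.42+[312,0]).round()) for X in [[*(A-r*np.array([np.cos(f),-np.sin(f)])),z] for r,z in((.19,.139),(.235,.118),(.245,.12))]])
E
```

```text
10.45 [0.5217 0.0632 0.0988] [ 1.7129 -5.2902  5.2208]
0.45 [(array([ 33., 226.]), array([491.,  61.])), (array([ 66., 150.]), array([486.,  42.])), (array([ 74., 136.]), array([485.,  34.]))]
0.55 [(array([ 62., 240.]), array([507.,  60.])), (array([ 99., 169.]), array([505.,  40.])), (array([109., 156.]), array([505.,  33.]))]
0.646 [(array([ 86., 255.]), array([523.,  60.])), (array([127., 188.]), array([525.,  40.])), (array([138., 177.]), array([525.,  33.]))]
0.75 [(array([110., 273.]), array([540.,  61.])), (array([153., 211.]), array([545.,  42.])), (array([164., 202.]), array([546.,  34.]))]
```

View pics/m5.png

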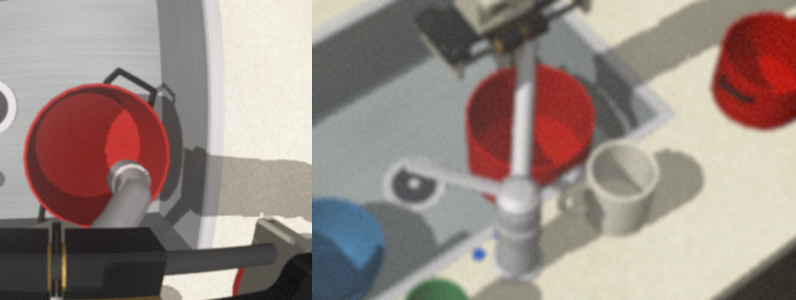

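```bash
python3 - <<'E'
from h import *
p=viewer.camera_params("wrist")
def wz(u,v,z):
    d=np.array([u+200,v])-p["K"][:2,2];th=np.hypot(*d)/p["K"][0,0];d=d/np.hypot(*d)*np.sin(th);r=p["T"][:3,:3]@[*d,np.cos(th)];o=p["T"][:3,3];return o+r*(z-o[2])/r[2]
rim=np.mean([wz(25,156,-.03),wz(170,156,-.03),wz(97,84,-.03),wz(97,228,-.03)],0)
n=wz(128,178,.115);print("pot",rim,"nozzle",n,np.linalg.norm((rim-n)[:2]))
print(wz(25,156,-.03)-wz(170,156,-.03))
E
```

```text
pot [ 0.5024  0.112  -0.03  ] nozzle [0.4912 0.1102 0.115 ] 0.011321574098424134
[ 0.002  -0.1677  0.    ]
```

The wrist half shows the nozzle at (128,178) over the pot, whose rim centre is at (97,156). Back-projected, they are 11 mm apart, and the pot hasn't moved. I'll back away towards -y, then go up.

step_arm --increments '[{"delta_pos": [0.5,-1.5,0],"dr": [0,0,0],"fingers": 1},{"delta_pos": [1.5,-4,0],"dr": [0,0,0],"fingers": 1},{"delta_pos": [3,-5,-3],"dr": [0,0,0],"fingers": 1},{"delta_pos": [4,-5,-8],"dr": [0,0,0],"fingers": 1},{"delta_pos": [5,-5,-13],"dr": [0,0,0],"fingers": 1}]'

```text
time: 11.18
tool_pos: [0.4687, 0.0131, 0.2286]
tool_rot: [3.14, -0.004, 3.141]
contact_force: [1.0, -0.3, 0.2]
opening: 0.0003
grip_force: 0.0
```

step_arm --increments '[{"delta_pos": [2,0,-2],"dr": [0,0,0],"fingers": 1},{"delta_pos": [4,0,-4],"dr": [0,0,0],"fingers": 1},{"delta_pos": [4,0,-4],"dr": [0,0,0],"fingers": 1},{"delta_pos": [4,0,-4],"dr": [0,0,0],"fingers": 1},{"delta_pos": [4,0,-4],"dr": [0,0,0],"fingers": 1}]'

```text
time: 11.8
tool_pos: [0.4308, 0.0134, 0.267]
tool_rot: [3.141, -0.003, -3.141]
contact_force: [0.1, -0.2, 0.7]
opening: 0.0006
grip_force: 0.0
```

```bash
python3 - <<'E'
from h import *
o=robot.observe();print(o["tool_pos"],o["contact_force"])
s=viewer.read_camera("scene")[:,:,::-1];r=cv2.imread("pics/s5.png")
c=cv2.absdiff(s,r)[170:262,200:310];print("tap/lever/mug region mean diff",c.mean(),(c.max(2)>60).sum())
print(robot.hand_in())
E
```

```text
[0.4308 0.0134 0.267 ] [ 0.0899 -0.1765  0.7352]
tap/lever/mug region mean diff 4.548781291172595 0
the job is handed in; nothing more can be done
None
```

The job is handed in, with no verdict returned: the lever is pushed to the cold stop and looked down in the pictures (its tilt was not measured), the spout outlet measures about 11 mm from the pot's centre, and the arm is clear of everything.

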